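# Snap the retaining clip onto the pivot pin of a linkage

### The arm

A 6-joint arm with a two-finger parallel gripper is mounted at the origin on a cart in front of the work surface, level with it; the furniture and walls round the work are solid. World frame = base frame: x ahead of the robot, y to its left, z up, the work surface at z = 0. Lengths are in mm, angles in rad, forces in N, time in s.
With the tool pointing down it reaches from about 350 to 875 mm from the base axis. Payload 4.2 kg.
Tool frame: the origin (TCP) lies on the mounting face of the last link; the fingertips stand 173 mm ahead of it and the grasp point (between the pads) lies grip_point_offset ahead of it (grip_point_offset is the distance from the TCP to the grasp point, in mm); z points along the fingers, y is the line along which they close (so a half turn about z gives the same grasp; the last joint's range is limited). The gripper opens to 85 mm and grips with 20 to 120 N. Pads are 22 mm wide; open, the fingers measure 114 mm over their backs; the gripper's body (76 mm by 85 mm) begins 54 mm behind the grasp point. The pads swing forward as they close: fully open they stand 13 mm farther back than shut.
Start: joints at [0.959, 0.385, 0.008, 0, -1.194, -0.259], TCP at [477.995, 402.643, 404.712] pointing down, gripper open.
Joint ranges: [-3.14, 3.14], [-1.21, 2.06], [-1.07, 1.41], [-3.16, 2.05], [-2.99, -0.16], [-3.1, 3.1]. Speed limits (rad/s): [2.79, 2.79, 3.14, 3.14, 3.14, 3.14].

### API

Orientations are given as a unit quaternion [x, y, z, w].
In Python, from bench import read_state, get_image, job_done, recognise, place_of, grip_point_offset gives the robot as it stands. The module is installed in compiled form; this text tells all that it offers.
- The arm moves only by the tool carry_out, never from a script. Its arguments are lists of equal length, an entry for each row: "slide": the shift along the tool's x, y, z in m, a list of three; "roll": the turn about the tool's z in degrees; "claw": the finger opening in m, from 0 to 0.0854. A call has 1 to 8 rows; each row is the pose to reach, as a shift and turn from the pose commanded when the call began, along the tool's axes at that moment; what a row does not reach only later rows make up. A row lasts 1/8 s, in which the tool goes at most 62.5 mm and 10.7 degrees, less where a joint would pass 70% of its speed; a pose out of reach is approached as far as the arm can. A call with a gripper value outside its range is refused whole. The fingers move at their own pace and stop on an object; the grip force is fixed at half the most. Time passes only in rows, so rows that repeat a pose let the fingers close. It gives the time, the measured TCP pose, the force, the opening and the grip force at its end, in the units of the state.
- read_state(): the state, without advancing time (a new reading comes with each control period).
- get_image(name): name is "side" or "top"; returns a dict with "img" (480x640x3 uint8, red, green, blue), "z_map" (480x640 float32, mm along the optical axis (not along the pixel's ray), 0 where there is no reading), "mtx" (3x3 intrinsics, pixels), "k1" (the pictures are not rectified: a ray, as slopes to the right and down, at radius r is drawn at 1 + k1 r^2 times it, then the intrinsics apply), "world_from_camera" (4x4, takes a point from camera to world coordinates). Camera axes: x right, y up, looking along -z (the intrinsics and any distortion apply to the point x, -y, -z); pixel columns grow to the right and rows downward; lengths in mm; the calibration is good to about 2 mm. A picture is of the moment at which its call begins.
- job_done(): hands the job in; it is judged then, once.
Trained networks look in a picture, given as the dict that the camera call returned (one of the last four; its "shot" number tells which), for a name from the list of things; names that differ only in an ending like _2 or _b are one class to them, and where a whole thing is asked for, a point or a joint stands for the part that bears it (a point fixed in the world has none). Each returns a list of dicts, best first, with "conf" (0 to 1); they miss things now and then, are a little off and sometimes report something else, mostly with a low value. They report only what shows in the picture. A call takes as long as a camera call.
- recognise(picture, thing): "at" ([column, row] in pixels, amid what is visible of it).
- place_of(picture, thing): "at" ([column, row] in pixels: a listed point, or the origin of a listed thing).
The state is a dict: "clock": time; "joints": joint angles; "joint_vel": joint speeds; "joint_efforts": joint torques, N m; "position": TCP position; "ee_rot": TCP orientation; "contact_force": force on the tool from outside, world axes, zero at the start; "wrist_torque": the same for the moment, N m; "gripper_width": finger opening in mm; "grasp_force": force on a finger pad.
Only numpy, scipy, OpenCV 4.12 (cv2) and the standard library are available. Lean on these libraries where they do the work, as an engineer would, in place of code of your own. Each camera call takes 0.05 s, during which the arm holds its last target. There are 200 camera calls.

### The job

The front pin of the linkage on the bench has no retaining clip yet; the rear pin shows how one sits. Lay the loose black clip on the link plate in front of that pin with its mouth toward it, then take the fork tool and push the clip along the plate with its two prongs, over the groove of the pin, until it snaps in and comes up firm against the pin (10 N or a little over), pressing it no harder than 15 N at any time since the plastic cracks easily. Lay the fork tool back down on the bench top, and leave everything else where it stands.

Things in the scene. Friction and masses are not known exactly. Their poses are not given: they have to be found in the camera images.
- link: the linkage, fixed to the bench: grey base 205x76x10 mm with two bosses carrying a flat aluminium link plate 48 mm wide, its level top face 43 mm above the bench. Origin: on the axis of the front pin, at bench height. +x runs along the link to the rear pin, 110 mm away (clip fitted); plate from x = -85 to 154 mm, ends round. The free run of plate is at -x, toward the robot. All rigid
- pin_seat (a point): on the axis of the front pin at the height of the link plate's top face; axes as link. The steel pin's groove, 18 mm in diameter, starts at the plate's face and is 7.5 mm high; above it is a head 24 mm in diameter whose top is 16.5 mm above the plate
- clip: the loose split clip, black plastic, lying flat, 6 mm thick, 37.5 mm long, 34 mm wide. Origin: centre of its bore, on its underside; +x points out of its mouth, z up. Two spring jaws (31 mm wide overall) run forward to round tips at x = 10 mm; the mouth between the tips is 12.6 mm wide and must spread over the 18 mm groove. Fully home, the origin is within about 1 mm of the pin axis and stops dead
- clip_rear (a point): on the clip: middle of the rear face of its stiff bridge, at clip x = -19 mm, half-way up (z = 3 mm); axes as clip. The bridge is 34 mm wide, from clip x = -19 to -12 mm, with flat parallel sides: grip it across y there. From its middle a tab 10 mm wide sticks out 8.5 mm to the rear. The fork's prongs bear on this face, on either side of the tab
- clip_mouth (a point): on the clip: between the jaw tips, at clip x = 7.6 mm, z = 3 mm. Slid along the plate, the tips meet the groove when the clip's origin is 15 mm short of the pin axis. The push rises to roughly 6 to 11 N (friction differs), eases when less than 7.5 mm are left, and the clip drops in by itself only over the last 0 to 3 mm. Home, it stops dead: the push climbs past 10 N with no more travel
- fork: the fork tool, 160 mm long, about 0.11 kg, rigid, lying flat on the bench. Origin: under its grip, near its centre of mass, on its flat underside; +x points along the tool to the fork. Black handle 16 mm wide (y), 18 mm high, from x = -65 to 31 mm; steel shank 12 mm wide, 9 mm high; steel fork 34 mm wide, 8 mm high, flush with the underside
- fork_ends (a point): on the fork tool: midway between the blunt ends of its two prongs, at fork x = 95 mm, z = 4 mm; axes as fork. Each prong is 8 mm wide (|y| = 8 to 16 mm) and 8 mm high; the gap between them is 16 mm wide and 18 mm deep and straddles the clip's tab
- pc_case: the tall black computer case that stands fixed at the back right, behind the fork tool: 365 mm wide (its y), 291 mm deep (x = -142 to 149 mm), 229 mm high; origin at bench height. Do not swing the tool's fork or the gripper into it on the way between the tool's place and the linkage: pass in front of it
- flux_tin: flat round tin with a green lid, 54 mm across, 19 mm high; origin centre of its underside; bystander
- heatsink: finned aluminium block 40x40x20 mm; origin centre of its underside; bystander
- tip_cleaner: round black pot of brass wool, 47 mm across, 38 mm high; origin centre of its underside; bystander

How it is judged (in metres and radians):
On the way, in this order (a step that is already met when the one before it is completed fails the run):
1. the clip lies flat on the link plate, short of the pin, let go by the fingers (horizontal distance between clip and pin_seat between 0.012 and 0.055 m and contact force between the fingers and clip below 0.5 N and z of clip in the frame of pin_seat between -0.003 and 0.004 m and angle between clip's own z axis and vertical below 0.12 rad), for 0.2 s.
2. the fork tool pushes the clip's jaws over the groove, the fingers not on the clip (contact force between fork and clip above 3 N and contact force between the fingers and clip below 0.5 N and horizontal distance between clip and pin_seat between 0.004 and 0.0145 m and z of clip in the frame of pin_seat between -0.003 and 0.004 m and angle between clip's own z axis and vertical below 0.12 rad), for 0.02 s.
3. the clip is fully home and the fork bears firmly on it (over 8 N) (contact force between fork and clip above 8 N and contact force between the fingers and clip below 0.5 N and horizontal distance between clip and pin_seat below 0.002 m and z of clip in the frame of pin_seat between -0.003 and 0.004 m and angle between clip's own z axis and vertical below 0.12 rad), for 0.05 s.
At the end, for the whole second after the job is handed in: The clip sits in the groove of the front pin, flat on the plate, its bore centre within 2 mm of the pin axis; the fork tool lies flat on the bench top, clear of the linkage, released and at rest (horizontal distance between clip and pin_seat below 0.002 m and z of clip in the frame of pin_seat between -0.003 and 0.004 m and angle between clip's own z axis and vertical below 0.12 rad and linear speed of each of clip, fork below 0.01 m/s and height (world z) of fork below 0.012 m and horizontal distance between fork and pin_seat above 0.09 m and angle between fork's own z axis and vertical below 0.15 rad and contact force between fork and clip below 0.1 N and contact force between fork and link below 0.1 N); the robot touches nothing.
It fails at once if the fork presses on the clip with more than 18 N (contact force between fork and clip above 18 N).
It fails at once if the fork presses on the linkage with more than 25 N (contact force between fork and link above 25 N).
It fails at once if the flux tin, the heat sink or the tip cleaner is pushed away by more than 30 mm (distance of any of flux_tin, heatsink, tip_cleaner from where it was at the start of the episode above 0.03 m).
It also fails if it takes over 70 s, if anything falls off the work surface, if the arm or the gripper's body presses on something with over 40 N, if the wrist force passes 120 N, or if a joint passes its speed limit or range.

## Working session

There is one attempt and no reset: what is moved stays moved. The work goes in short steps, Python scripts to look and compute and a tool call to move; the robot and the scene stay as the last step left them, time stands still between calls to the robot, and variables do not carry over. Pictures are saved under pics/ and viewed, at most 12 in all, crops included, and the job is handed in when it is done.

Besides the shell and the picture viewer there is one more tool, called after "Emit:" by a JSON object that holds its "method" and its "body". carry_out: Moves the arm, as the interface text tells. Its arguments: {"type":"object","properties":{"slide":{"type":"array"},"roll":{"type":"array"},"claw":{"type":"array"}},"required":["slide","roll","claw"]}

```bash
mkdir -p pics
cat > h.py <<'E'
import numpy as np, cv2
from bench import *
from scipy.spatial.transform import Rotation as R
def und(p,px):
    K=np.array(p["mtx"]); d=(np.array(px,float)-K[:2,2])/[K[0,0],K[1,1]]
    s=d.copy()
    for _ in range(20): s=d/(1+p["k1"]*(s@s))
    return s
def ray(p,px):
    s=und(p,px); T=np.array(p["world_from_camera"])
    return T[:3,3], T[:3,:3]@np.array([s[0],-s[1],-1])
def atz(p,px,z):
    o,d=ray(p,px); return o+d*(z-o[2])/d[2]
def proj(p,w):
    T=np.array(p["world_from_camera"]); c=T[:3,:3].T@(np.array(w,float)-T[:3,3])
    s=np.array([c[0],-c[1]])/-c[2]; s=s*(1+p["k1"]*(s@s)); K=np.array(p["mtx"])
    return s*[K[0,0],K[1,1]]+K[:2,2]
def cloud(p):
    z=p["z_map"]; K=np.array(p["mtx"]);v,u=np.mgrid[:480,:640]
    d=np.stack([(u-K[0,2])/K[0,0],(v-K[1,2])/K[1,1]],-1); s=d.copy()
    for _ in range(10): s=d/(1+p["k1"]*(s**2).sum(-1,keepdims=True))
    c=np.stack([s[...,0]*z,-s[...,1]*z,-z],-1); T=np.array(p["world_from_camera"])
    w=c@T[:3,:3].T+T[:3,3]; w[z==0]=np.nan; return w
def save(p,n): cv2.imwrite("pics/"+n,p["img"][...,::-1])
E
python3 - <<'E'
from h import *
print(read_state(), grip_point_offset)
hs=dict(pin_seat=43,clip=0,clip_rear=3,clip_mouth=3,fork=0,fork_ends=4,link=0,flux_tin=0,heatsink=0,tip_cleaner=0,pc_case=0)
for n in("top","side"):
    p=get_image(n); save(p,n+"0.png"); print(n,np.array(p["world_from_camera"]).round(2).tolist(),p["mtx"],p["k1"])
    for t,z in hs.items():
        for r in place_of(p,t)[:2]: print(t,r["conf"],np.round(r["at"],1),atz(p,r["at"],z).round(1))
E
```

```text
{'clock': 0.0, 'joints': array([ 9.58614002e-01,  3.85542207e-01,  6.61332445e-03, -4.82963699e-04,
       -1.19401006e+00, -2.58608824e-01]), 'joint_vel': array([-0.00061148,  0.00011863, -0.00227749, -0.00053962, -0.00025326,
        0.0008196 ]), 'joint_efforts': array([-1.59780880e-03, -3.92291236e+01,  1.88399667e+01,  4.18601453e+00,
       -4.65136211e-03, -8.14244970e-06]), 'position': array([477.83721884, 402.53007555, 403.62732544]), 'ee_rot': array([ 9.06665150e-01, -4.21849626e-01, -4.09356997e-04,  1.01513843e-03]), 'contact_force': array([-0.42324141, -0.44043971, -0.45547419]), 'wrist_torque': array([-0.04918229,  0.02916204,  0.01562232]), 'grasp_force': 0.0, 'gripper_width': 85.18769431482062} 154.70000000000002
top [[0.0, 1.0, -0.08, 383.38], [-1.0, 0.01, 0.01, -54.7], [0.01, 0.08, 1.0, 1379.12], [0.0, 0.0, 0.0, 1.0]] [[624.12311206   0.         323.71070813]
 [  0.         624.12311206 243.19192475]
 [  0.           0.           1.        ]] -0.17872970558774628
pin_seat 0.94 [250.4 187.5] [611.9  91.7  43. ]
clip 0.56 [316.6 273.6] [427.5 -52.9   0. ]
clip_rear 0.
[... 703 characters left out ...]
      ]] 0.03180846780013225
pin_seat 0.95 [278.4 195.9] [612.9  92.8  43. ]
clip 0.68 [302.2 285.5] [428.5 -47.    0. ]
clip 0.63 [415.9 324.6] [ 424.3 -273.9    0. ]
clip_rear 0.65 [295.2 290.2] [409.5 -41.    3. ]
clip_mouth 0.64 [305.4 281. ] [439.3 -48.9   3. ]
fork 0.68 [415.2 325. ] [ 422.9 -273.     0. ]
fork_ends 0.61 [403.8 366.5] [ 326.1 -279.6    4. ]
fork_ends 0.16 [259.2 295.4] [369.4  14.8   4. ]
link 0.62 [280.3 216. ] [599.2  82.9   0. ]
link 0.21 [300.5 281.7] [436.3 -39.8  -0. ]
flux_tin 0.86 [319.2 242.8] [553.9 -29.5   0. ]
heatsink 0.83 [255.2 295.9] [368.3  23.    0. ]
tip_cleaner 0.92 [198.3 266. ] [393.1 163.    0. ]
tip_cleaner 0.55 [320.1 244.3] [550.4 -33.    0. ]
```

Run:
```python
import cv2,numpy as np
a=cv2.imread("pics/top0.png");b=cv2.imread("pics/side0.png")
cv2.imwrite("pics/a.png",cv2.resize(a[130:370,180:500],(800,600),interpolation=cv2.INTER_CUBIC))
cv2.imwrite("pics/b.png",cv2.resize(b[150:420,160:520],(800,600),interpolation=cv2.INTER_CUBIC))
```

```text
(no output)
```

View pics/a.png

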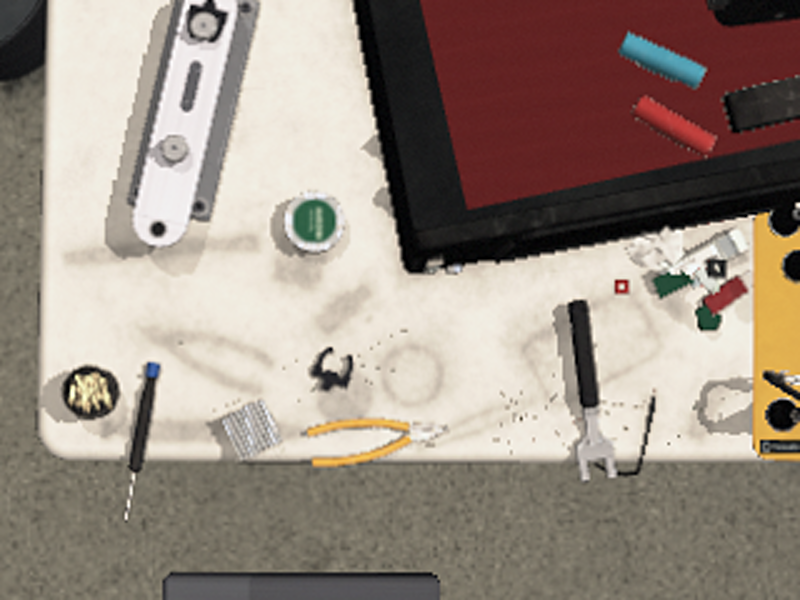

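View pics/b.png

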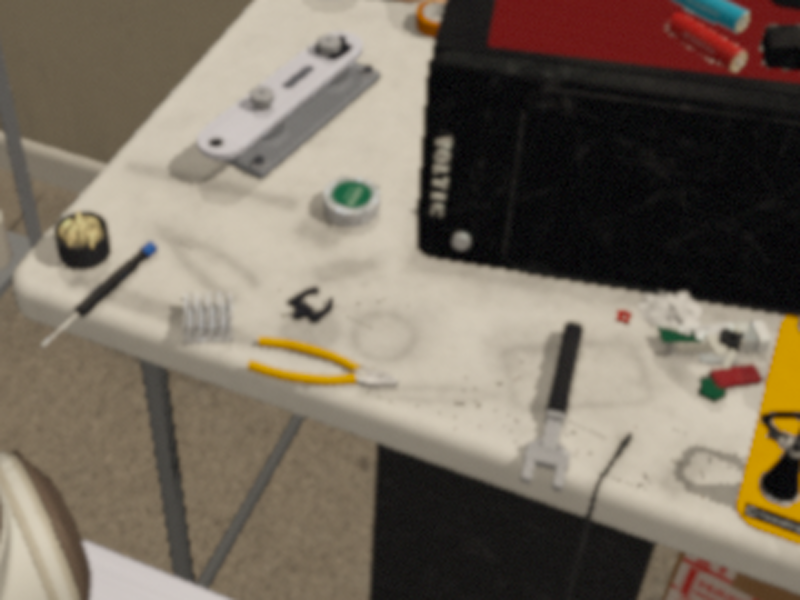

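The crops show the clip at top px ~(312,278) with its mouth roughly to the right. The fork is at px ~(412,278) with its prongs toward the robot, at the bench's front edge. The link runs away from the robot, slightly to the right. Next I'll fit the poses.

```bash
cat > fit.py <<'E'
from h import *
from scipy.optimize import minimize
def clip_poly():
    a=np.linspace(np.radians(50),np.radians(310),40)
    out=[(10,6.5),(10,12)]+[(5,15.5),(-12,15.5),(-12,17),(-19,17),(-19,5),(-27.5,5),(-27.5,-5),(-19,-5),(-19,-17),(-12,-17),(-12,-15.5),(5,-15.5),(10,-12),(10,-6.5)]
    return np.array(out+[(9*np.cos(t),9*np.sin(t)) for t in a[::-1]],float)
def fork_poly(): return np.array([(-65,8),(31,8),(31,-8),(-65,-8)],float)
def fit(p,poly,x0,ztop,thr=75,S=16,rad=45):
    """IoU-like fit of a polygon at height ztop to dark pixels"""
    c=proj(p,[x0[0],x0[1],ztop]); u0,v0=(c-rad).astype(int)
    g=p["img"][v0:v0+2*rad,u0:u0+2*rad].max(-1).astype(np.float32)
    d=np.clip((150-g)/(150-40),0,1)
    F=4
    def ren(x):
        co,si=np.cos(x[2]),np.sin(x[2]); m=np.zeros((2*rad*F,2*rad*F),np.uint8)
        for z in (ztop,0.6*ztop,x0[3]):
            q=[(proj(p,[x[0]+a*co-b*si,x[1]+a*si+b*co,z])-[u0,v0]+.5)*F*16-8 for a,b in poly]
            cv2.fillPoly(m,[np.round(q).astype(np.int32)],255,shift=4)
        return cv2.resize(m,(2*rad,2*rad),interpolation=cv2.INTER_AREA)/255.
    w0=cv2.dilate(ren(x0),np.ones((9,9)))>0
    cost=lambda x:((ren(x)-d)**2)[w0].sum()
    best=None
    for da in np.radians([-40,-20,-10,0,10,20,40]):
        r=minimize(cost,[x0[0],x0[1],x0[2]+da],method="Nelder-Mead",options=dict(initial_simplex=np.array([[x0[0],x0[1],x0[2]+da],[x0[0]+4,x0[1],x0[2]+da],[x0[0],x0[1]+4,x0[2]+da],[x0[0],x0[1],x0[2]+da+.15]]),xatol=.02,fatol=.01))
        if best is None or r.fun<best.fun: best=r
    return best
E
python3 - <<'E'
from fit import *
for n in("top","side"):
    p=get_image(n)
    for y0 in(-30,-90):
        r=fit(p,clip_poly(),[426,-47,np.radians(y0),0],6,rad=30); print(n,"clip",r.x[:2].round(1),np.degrees(r.x[2]).round(1),r.fun.round(1))
    r=fit(p,fork_poly(),[421,-267,np.radians(-171),0],18,rad=70); print(n,"fork",r.x[:2].round(1),np.degrees(r.x[2]).round(1),r.fun.round(1))
    w=cloud(p); near=(abs(w[...,0]-640)<150)&(abs(w[...,1]-80)<100)
    m=near&(abs(w[...,2]-43)<6); q=w[m][:,:2].astype(np.float32); print("plate",m.sum(),np.median(w[m][:,2]),cv2.minAreaRect(q))
    for c0 in ((612,92),(718,63)):
        mm=(abs(w[...,2]-59.5)<5)&(np.hypot(w[...,0]-c0[0],w[...,1]-c0[1])<20); print("pin",mm.sum(),w[mm].mean(0).round(1),np.nanmin(w[mm],0),np.nanmax(w[mm],0))
    m=(abs(w[...,0]-320)<30)&(abs(w[...,1]+280)<60)&(abs(w[...,2]-4)<30); print("bench z", np.nanmedian(w[(abs(w[...,0]-470)<30)&(abs(w[...,1]-0)<30)][:,2]))
E
```

```text
top clip [425.9 -47.1] -21.8 32.8
top clip [425.6 -47.3] -23.0 33.8
top fork [ 416.1 -267.2] -173.3 31.2
plate 1923 43.77742543733143 ((639.7900390625, 84.5819320678711), (48.729400634765625, 238.47840881347656), 77.70353698730469)
pin 87 [605.6  91.9  59.7] [594.6996991   82.04506653  54.87816807] [617.41110682 101.6580821   64.46710718]
pin 94 [714.8  67.9  59.4] [701.478005    49.94072113  54.58128585] [729.86463682  79.9410823   64.27961487]
bench z 0.8386023747763147
side clip [425.3 -48.2] -21.8 63.2
side clip [425.4 -48.7] -27.5 67.3
side fork [ 420.2 -266.8] -173.0 74.3
plate 1338 44.22914141811691 ((640.1036376953125, 85.01197052001953), (51.69044494628906, 239.01708984375), 77.7969741821289)
pin 73 [603.6  90.7  59.8] [594.19532591  79.45449863  55.71198684] [615.49219038 103.78587899  63.39053217]
pin 71 [711.4  68.1  59.3] [700.35100951  57.13432786  54.51020102] [726.29338221  81.30939045  63.54818316]
bench z 0.6146506385974817
```

Run:
```python
from fit import *
out=[]
for n in("top","side"):
    p=get_image(n); c=proj(p,[426,-47,3]).astype(int)
    im=p["img"][c[1]-20:c[1]+20,c[0]-20:c[0]+20,::-1]; im=cv2.resize(im,(400,400),interpolation=cv2.INTER_CUBIC)
    im2=im.copy();t=np.radians(-22);co,si=np.cos(t),np.sin(t)
    q=[(proj(p,[425.7+a*co-b*si,-47.8+a*si+b*co,6])-c+20+.5)*10 for a,b in clip_poly()]
    cv2.polylines(im2,[np.round(q).astype(int)],True,(0,0,255),1); out.append(np.hstack([im,im2]))
cv2.imwrite("pics/c.png",cv2.resize(np.vstack(out),(600,600)))
```

```text
(no output)
```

View pics/c.png

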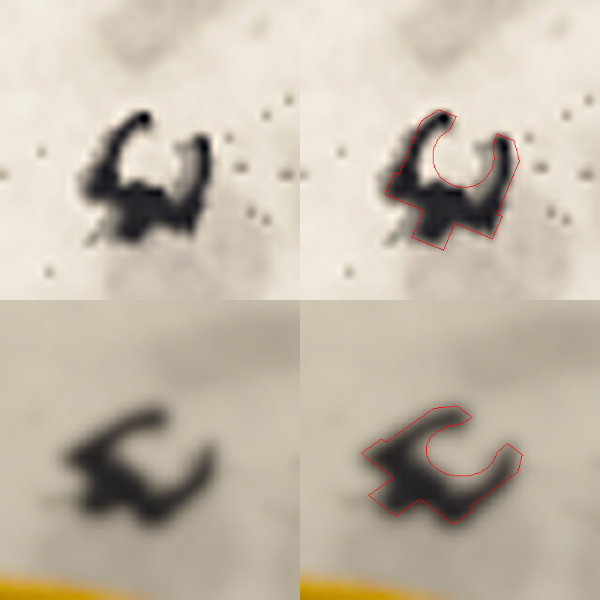

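The overlay fits in both views: clip at (425.7, -47.5), yaw -22°. The plate gives the pin at (606, 92) and link yaw -12.3°. I'll move above the clip now.

```bash
cat > go.py <<'E'
import sys
from h import *
def go(x,y,z,yaw):
    s=read_state(); r=R.from_quat(s["ee_rot"]); d=r.inv().apply(np.array([x,y,z])-s["position"])
    m=r.as_matrix(); cy=np.degrees(np.arctan2(m[1,0],m[0,0])); dy=(yaw-cy+180)%360-180
    print("pos",s["position"].round(1),"yaw",cy.round(2),"tilt",np.degrees(np.arccos(-m[2,2])).round(2),"F",s["contact_force"].round(1),"w",round(s["gripper_width"],1),"gf",s["grasp_force"],"j",np.degrees(s["joints"]).round(0),"t",s["clock"])
    print("slide m",(d/1000).round(4),"roll",round(-dy,2))
if __name__=="__main__": go(*map(float,sys.argv[1:]))
E
python3 go.py 411.3 -41.7 250 -22
```

```text
pos [478.  402.6 404.7] yaw -49.89 tilt 0.0 F [ 0.8 -0.2 -0.1] w 85.4 gf 0.0 j [ 55.  22.   0.   0. -68. -15.] t 1.4
slide m [0.2969 0.3373 0.1547] roll -27.89
```

Emit:
{"method": "carry_out", "body": {"slide": [[0.037,0.042,0.019],[0.074,0.084,0.038],[0.111,0.126,0.057],[0.148,0.168,0.076],[0.185,0.21,0.095],[0.223,0.253,0.115],[0.26,0.295,0.135],[0.297,0.337,0.155]], "roll": [-4,-8,-12,-16,-20,-24,-28,-28], "claw": [0.05,0.05,0.05,0.05,0.05,0.05,0.05,0.05]}}

```text
clock: 2.4
position: [411.3, -43.1, 249.7]
ee_rot: [0.982, -0.189, 0.001, -0.0]
contact_force: [1.4, 0.5, 0.6]
gripper_width: 50.0
grasp_force: 0.0
```

```bash
python3 go.py 411.3 -41.7 180 -22
```

```text
pos [411.3 -43.1 249.7] yaw -21.81 tilt 0.11 F [1.4 0.5 0.6] w 50.0 gf 0.0 j [ 17.  13. -40.   0. -37.  51.] t 2.4
slide m [-0.0007 -0.0012  0.0697] roll 0.19
```

Emit:
{"method": "carry_out", "body": {"slide": [[-0.0007,-0.001,0.03],[-0.0007,-0.001,0.055],[-0.0007,-0.001,0.068],[-0.0007,-0.001,0.072],[-0.0007,-0.001,0.074],[-0.0007,-0.001,0.076],[-0.0007,-0.001,0.077],[-0.0007,-0.001,0.077]], "roll": [0,0,0,0,0,0,0,0], "claw": [0.05,0.05,0.044,0.044,0.044,0.044,0.044,0.044]}}

```text
clock: 3.4
position: [411.3, -40.4, 172.9]
ee_rot: [0.982, -0.19, 0.0, -0.0]
contact_force: [0.2, 0.1, -0.3]
gripper_width: 44.2
grasp_force: 0.0
```

Run:
```python
from fit import *
import go; go.go(411.3,-41.7,172,-22)
p=get_image("side"); save(p,"s1.png"); cv2.imwrite("pics/d.png",cv2.resize(p["img"][220:350,210:400,::-1],(760,520),interpolation=cv2.INTER_CUBIC))
```

```text
pos [411.3 -40.4 172.9] yaw -21.89 tilt 0.03 F [ 0.2  0.1 -0.3] w 44.2 gf 0.0 j [ 17.  22. -44.   0. -24.  51.] t 3.4
slide m [0.0005 0.0012 0.0009] roll 0.11
```

View pics/d.png

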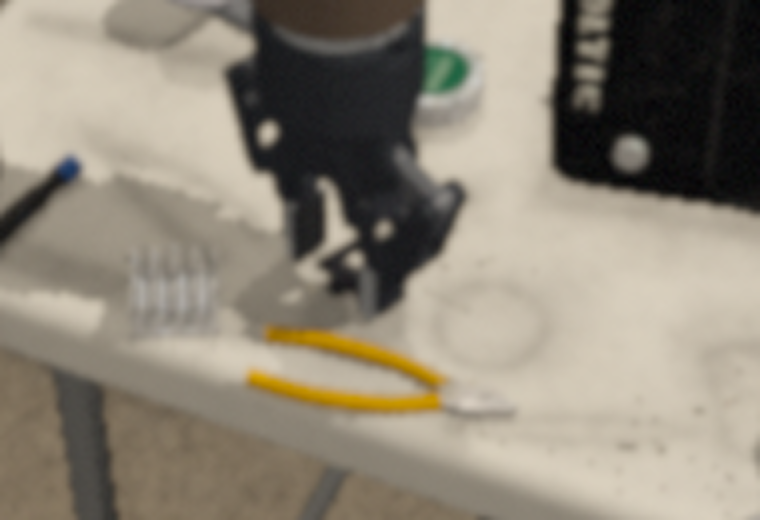

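The side view shows the fingers straddling the clip at about (350,280), with the pliers clear. I'll feel for the bench next.

Emit:
{"method": "carry_out", "body": {"slide": [[0.0005,0.001,0.001],[0.0005,0.001,0.002],[0.0005,0.001,0.003],[0.0005,0.001,0.003]], "roll": [0,0,0,0], "claw": [0.04,0.04,0.04,0.04]}}

```text
clock: 3.95
position: [411.4, -41.4, 171.8]
ee_rot: [0.982, -0.189, 0.0, -0.0]
contact_force: [-6.8, 3.8, 26.8]
gripper_width: 39.9
grasp_force: 13.6
```

Emit:
{"method": "carry_out", "body": {"slide": [[0,0,-0.002],[0,0,-0.003],[0,0,-0.003],[0,0,-0.003],[0,0,-0.003],[0,0,-0.003]], "roll": [0,0,0,0,0,0], "claw": [0.04,0.04,0.03,0.02,0.02,0.02]}}

```text
clock: 4.7
position: [411.5, -41.5, 173.2]
ee_rot: [0.982, -0.19, -0.0, 0.0]
contact_force: [-2.2, 0.5, 10.2]
gripper_width: 30.0
grasp_force: 58.7
```

Emit:
{"method": "carry_out", "body": {"slide": [[0,0,-0.02],[0,0,-0.04],[0,0,-0.06],[0,0,-0.06],[0,0,-0.06]], "roll": [0,0,0,0,0], "claw": [0.02,0.02,0.02,0.02,0.02]}}

```text
clock: 5.32
position: [411.0, -41.7, 232.0]
ee_rot: [0.982, -0.19, -0.001, 0.0]
contact_force: [-0.2, -0.8, 1.1]
gripper_width: 29.7
grasp_force: 59.3
```

Run:
```python
from fit import *
import go; go.go(411.3,-41.7,172,-22)
p=get_image("side"); c=proj(p,[420,-45,65]).astype(int); a=p["img"][c[1]-50:c[1]+50,c[0]-65:c[0]+65,::-1]
cv2.imwrite("pics/e.png",cv2.resize(a,(780,600),interpolation=cv2.INTER_CUBIC))
```

```text
pos [411.  -41.7 232. ] yaw -21.92 tilt 0.09 F [-0.2 -0.8  1.1] w 29.7 gf 59.29397463798523 j [ 17.  15. -41.  -0. -34.  51.] t 5.325
slide m [ 0.0003 -0.0001  0.06  ] roll 0.08
```

View pics/e.png

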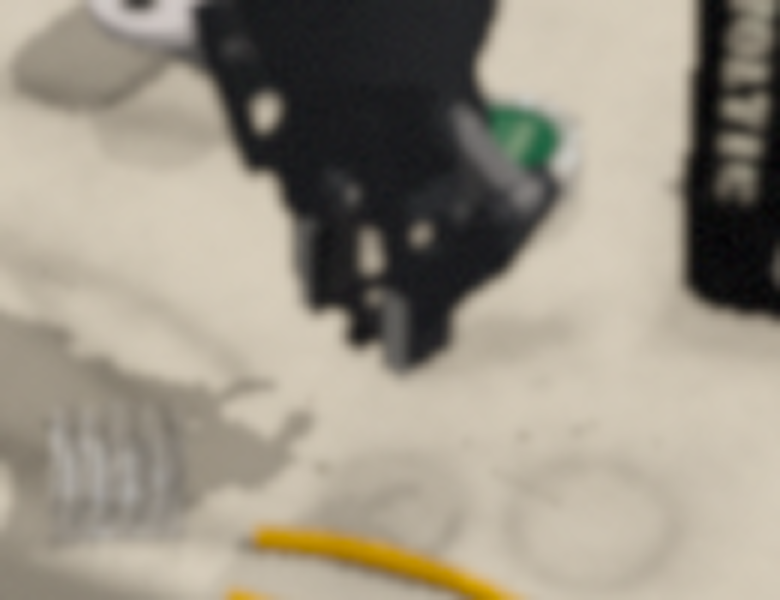

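The clip is held between the pads, at about (360,320) in the crop. Carrying it above the plate.

```bash
python3 go.py 553.9 103.4 290 -12.25
```

```text
pos [411.  -41.7 231.8] yaw -21.91 tilt 0.12 F [-0.8  0.2  0.1] w 29.9 gf 59.29433763027191 j [ 17.  15. -41.  -0. -34.  51.] t 5.375
slide m [ 0.0783 -0.1879 -0.0586] roll -9.66
```

Emit:
{"method": "carry_out", "body": {"slide": [[0.01,-0.025,-0.03],[0.025,-0.06,-0.057],[0.045,-0.105,-0.058],[0.062,-0.15,-0.058],[0.078,-0.188,-0.058],[0.078,-0.188,-0.058],[0.078,-0.188,-0.058]], "roll": [0,-3,-6,-9.6,-9.6,-9.6,-9.6], "claw": [0.02,0.02,0.02,0.02,0.02,0.02,0.02]}}

```text
clock: 6.25
position: [553.3, 103.6, 289.1]
ee_rot: [0.994, -0.107, -0.002, 0.001]
contact_force: [-0.5, 1.0, -0.7]
gripper_width: 29.9
grasp_force: 59.4
```

```bash
python3 go.py 553.9 103.4 220 -12.25
```

```text
pos [553.3 103.6 289.1] yaw -12.3 tilt 0.21 F [-0.5  1.  -0.7] w 29.9 gf 59.40828859806061 j [ 27.  22. -17.  -0. -51.  51.] t 6.25
slide m [ 0.0008 -0.0001  0.0691] roll -0.05
```

Emit:
{"method": "carry_out", "body": {"slide": [[0.001,0,0.035],[0.001,0,0.06],[0.001,0,0.068],[0.001,0,0.07],[0.001,0,0.0715],[0.001,0,0.0725],[0.001,0,0.0725]], "roll": [0,0,0,0,0,0,0], "claw": [0.02,0.02,0.02,0.02,0.02,0.02,0.02]}}

```text
clock: 7.12
position: [554.9, 103.7, 218.7]
ee_rot: [0.994, -0.107, 0.0, -0.0]
contact_force: [-0.4, 0.3, 0.3]
gripper_width: 29.8
grasp_force: 59.4
```

Emit:
{"method": "carry_out", "body": {"slide": [[0,0,0.001],[0,0,0.002],[0,0,0.002]], "roll": [0,0,0], "claw": [0.02,0.02,0.02]}}

```text
clock: 7.5
position: [554.9, 103.7, 216.4]
ee_rot: [0.994, -0.107, 0.0, -0.0]
contact_force: [0.5, 0.6, 1.9]
gripper_width: 29.9
grasp_force: 59.6
```

Emit:
{"method": "carry_out", "body": {"slide": [[0,0,0.0005],[0,0,0.001],[0,0,0.001]], "roll": [0,0,0], "claw": [0.02,0.02,0.02]}}

```text
clock: 7.88
position: [554.9, 103.7, 216.3]
ee_rot: [0.994, -0.107, 0.0, 0.0]
contact_force: [-2.8, 0.1, 7.0]
gripper_width: 29.8
grasp_force: 60.6
```

Emit:
{"method": "carry_out", "body": {"slide": [[0,0,-0.001],[0,0,-0.001],[0,0,-0.001],[0,0,-0.001],[0,0,-0.02],[0,0,-0.06],[0,0,-0.1],[0,0,-0.1]], "roll": [0,0,0,0,0,0,0,0], "claw": [0.034,0.042,0.044,0.044,0.044,0.044,0.044,0.044]}}

```text
clock: 8.88
position: [555.7, 104.0, 318.8]
ee_rot: [0.994, -0.107, 0.004, -0.002]
contact_force: [0.1, 0.2, -0.6]
gripper_width: 44.0
grasp_force: 0.0
```

```bash
python3 go.py 416 -200 320 -173.2
```

```text
pos [555.7 104.  318.8] yaw -12.26 tilt 0.46 F [ 0.1  0.2 -0.6] w 44.0 gf 0.0 j [ 27.  21. -15.   0. -54.  51.] t 8.875
slide m [-0.072   0.3267 -0.0031] roll 160.94
```

Emit:
{"method": "carry_out", "body": {"slide": [[-0.037,0.042,-0.003],[-0.075,0.085,-0.003],[-0.114,0.131,-0.003],[-0.1,0.19,-0.003],[-0.086,0.25,-0.003],[-0.075,0.31,-0.003],[-0.072,0.327,-0.003],[-0.072,0.327,-0.003]], "roll": [10.5,21,31.5,42,52.5,63,73.5,80.5], "claw": [0.044,0.044,0.044,0.044,0.044,0.044,0.044,0.044]}}

```text
clock: 9.88
position: [414.2, -202.1, 317.0]
ee_rot: [-0.687, 0.727, 0.001, -0.001]
contact_force: [0.3, -0.3, -0.0]
gripper_width: 44.0
grasp_force: 0.0
```

Run:
```python
from fit import *
import go; go.go(418,-267,240,-173.2)
P=np.array([606.2,92.1]);u=np.array([.977,-.212]);v=np.array([.212,.977])
for n in("top","side"):
    p=get_image(n); g=P-38*u
    r=fit(p,clip_poly(),[g[0],g[1],np.radians(-12.2),43],49,rad=26); d=r.x[:2]-P
    print(n,"clip",r.x[:2].round(1),np.degrees(r.x[2]).round(1),r.fun.round(1),"link xy",d@u,d@v)
    for t,z in(("pin_seat",43),("clip",43),("clip_rear",46),("clip_mouth",46)):
        for q in place_of(p,t)[:1]: w=atz(p,q["at"],z)[:2]; print(t,q["conf"],w.round(1),(w-P)@u,(w-P)@v)
    c=proj(p,[g[0],g[1],45]).astype(int); cv2.imwrite(f"pics/f_{n}.png",cv2.resize(p["img"][c[1]-40:c[1]+40,c[0]-40:c[0]+40,::-1],(400,400),interpolation=cv2.INTER_CUBIC))
cv2.imwrite("pics/f.png",np.hstack([cv2.imread("pics/f_top.png"),cv2.imread("pics/f_side.png")]))
```

```text
pos [ 414.2 -202.1  317. ] yaw -93.26 tilt 0.13 F [ 0.3 -0.3 -0. ] w 44.0 gf 0.0 j [ -6.  11. -29.  -0. -50.   2.] t 9.875
slide m [ 0.0646 -0.0077  0.0769] roll 79.94
top clip [568.7 101.9] -12.5 90.7 link xy -38.66589771786916 1.5858117453259997
pin_seat 0.73 [607.5  90.7] 1.59940128878129 -1.065965533101477
clip 0.58 [571.2  97.5] -35.36881325079482 -2.160699923719728
clip_rear 0.45 [555.  107.1] -53.14706127752555 3.7785328030927507
clip_mouth 0.63 [575.1  93.8] -30.720903551466257 -4.974198887524874
side clip [569.7  98.6] -52.1 126.7 link xy -37.00258674657853 -1.3740333471043713
pin_seat 0.91 [605.8  90.5] -0.025802788896790982 -1.6577217684761156
clip 0.69 [575.6 103.6] -32.357337434331015 4.72416697251017
clip_rear 0.57 [549.3  99.6] -57.15531238675702 -4.705768762267866
clip_mouth 0.66 [596.7 101.2] -11.195001102012915 6.896846914802015
```

View pics/f.png

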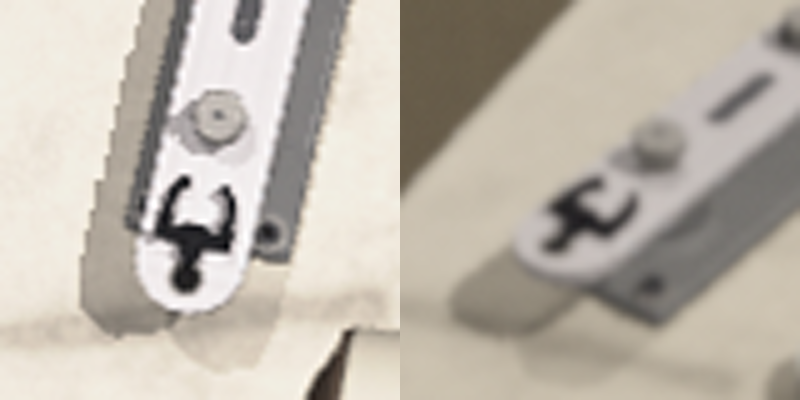

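The clip lies flat on the plate with its mouth facing the pin; its bore is at top-crop (200,210) and the pin at (217,115), aligned along the link. Next is the fork.

Emit:
{"method": "carry_out", "body": {"slide": [[0.03,-0.004,0.0],[0.0645,-0.0075,0.02],[0.0645,-0.0075,0.05],[0.0645,-0.0075,0.077],[0.0645,-0.0075,0.077],[0.0645,-0.0075,0.077],[0.0645,-0.0075,0.077],[0.0645,-0.0075,0.077]], "roll": [10.5,21,31.5,42,52.5,63,73.5,80], "claw": [0.044,0.044,0.044,0.044,0.044,0.044,0.044,0.044]}}

```text
clock: 11.38
position: [419.4, -265.2, 241.2]
ee_rot: [-0.061, 0.998, -0.0, 0.0]
contact_force: [-0.2, -0.8, 0.1]
gripper_width: 44.1
grasp_force: 0.0
```

```bash
python3 go.py 418 -267 176 -173.2
```

```text
pos [ 419.4 -265.2  241.2] yaw -172.99 tilt 0.0 F [-0.2 -0.8  0.1] w 44.1 gf 0.0 j [-14.  21. -29.   0. -40. -69.] t 11.375
slide m [ 0.0016 -0.0016  0.0652] roll 0.21
```

Emit:
{"method": "carry_out", "body": {"slide": [[0.0016,-0.0016,0.03],[0.0016,-0.0016,0.055],[0.0016,-0.0016,0.065],[0.0016,-0.0016,0.065],[0.0016,-0.0016,0.065]], "roll": [0,0,0,0,0], "claw": [0.044,0.044,0.044,0.044,0.044]}}

```text
clock: 12.0
position: [418.3, -267.2, 177.0]
ee_rot: [-0.063, 0.998, -0.0, 0.001]
contact_force: [-0.9, -0.0, 0.0]
gripper_width: 44.4
grasp_force: 0.0
```

Emit:
{"method": "carry_out", "body": {"slide": [[0,0,0],[0,0,0],[0,0,0],[0,0,0],[0,0,0],[0,0,0]], "roll": [0,0,0,0,0,0], "claw": [0.03,0.022,0.012,0.005,0.005,0.005]}}

```text
clock: 12.75
position: [418.0, -267.2, 176.9]
ee_rot: [-0.063, 0.998, -0.0, 0.0]
contact_force: [-0.4, 1.2, 6.4]
gripper_width: 14.7
grasp_force: 60.2
```

Emit:
{"method": "carry_out", "body": {"slide": [[0,0,-0.02],[0,0,-0.05],[0,0,-0.1],[0,0,-0.12],[0,0,-0.12],[0,0,-0.12]], "roll": [0,0,0,0,0,0], "claw": [0.005,0.005,0.005,0.005,0.005,0.005]}}

```text
clock: 13.5
position: [417.2, -266.9, 294.9]
ee_rot: [-0.063, 0.998, 0.001, -0.001]
contact_force: [0.8, -0.5, -0.9]
gripper_width: 14.4
grasp_force: 59.5
```

```bash
python3 go.py 395 -70 297 -91
```

```text
pos [ 417.2 -266.9  294.9] yaw -172.82 tilt 0.15 F [ 0.8 -0.5 -0.9] w 14.4 gf 59.499396085739136 j [-14.  16. -26.  -0. -48. -69.] t 13.5
slide m [-0.0026  0.1982 -0.0018] roll -81.82
```

Emit:
{"method": "carry_out", "body": {"slide": [[0.01,0.03,-0.002],[0.01,0.07,-0.002],[0.01,0.11,-0.002],[0.005,0.15,-0.002],[0.0,0.18,-0.002],[-0.0025,0.198,-0.002],[-0.0025,0.198,-0.002],[-0.0025,0.198,-0.002]], "roll": [-10.5,-21,-31.5,-42,-52.5,-63,-73.5,-82], "claw": [0.005,0.005,0.005,0.005,0.005,0.005,0.005,0.005]}}

```text
clock: 14.5
position: [395.0, -70.1, 296.7]
ee_rot: [-0.704, 0.71, 0.001, -0.001]
contact_force: [-0.2, -0.7, -1.2]
gripper_width: 14.3
grasp_force: 59.5
```

```bash
python3 go.py 449.4 126.1 297 -12.25
```

```text
pos [395.  -70.1 296.7] yaw -90.46 tilt 0.21 F [-0.2 -0.7 -1.2] w 14.3 gf 59.48882818222046 j [ 13.   7. -38.  -0. -45. -14.] t 14.5
slide m [-0.1966 -0.0528 -0.0006] roll -78.21
```

Emit:
{"method": "carry_out", "body": {"slide": [[-0.05,-0.005,0],[-0.105,-0.015,0],[-0.15,-0.03,0],[-0.18,-0.045,0],[-0.197,-0.053,0],[-0.197,-0.053,0],[-0.197,-0.053,0],[-0.197,-0.053,0]], "roll": [-6,-16,-26,-36.5,-47,-57.5,-68,-78.2], "claw": [0.005,0.005,0.005,0.005,0.005,0.005,0.005,0.005]}}

```text
clock: 15.5
position: [450.8, 125.7, 296.3]
ee_rot: [0.994, -0.107, -0.002, 0.001]
contact_force: [-0.5, -0.6, -0.8]
gripper_width: 14.6
grasp_force: 59.5
```

Emit:
{"method": "carry_out", "body": {"slide": [[0,0,0.03],[0,0,0.045],[0,0,0.045],[0,0,0.045]], "roll": [0,0,0,0], "claw": [0.005,0.005,0.005,0.005]}}

```text
clock: 16.0
position: [451.4, 125.9, 253.0]
ee_rot: [0.994, -0.11, -0.0, 0.0]
contact_force: [-0.7, -0.1, -0.1]
gripper_width: 14.4
grasp_force: 59.5
```

Run:
```python
from fit import *
import go; go.go(449.4,126.1,220.5,-12.25)
s=read_state()
u=np.array([.977,-.212]);v=np.array([.212,.977]); P=np.array([606.2,92.1])
# where fork parts should appear: fork zero offset assumption
o=s["position"][:2]; zb=s["position"][2]-176.5
out=[]
fp=np.array([(95,-16),(95,-8),(77,-8),(77,8),(95,8),(95,16),(70,17),(70,-17)])
for n in("top","side"):
    p=get_image(n)
    q0=place_of(p,"fork_ends")[:2]
    for q in q0: w=atz(p,q["at"],zb+4)[:2]; print(n,q["conf"],w.round(1),"rel tcp",(w-o)@u,(w-o)@v)
    c=proj(p,[545,105,60]).astype(int); F=8; a=cv2.resize(p["img"][c[1]-25:c[1]+25,c[0]-25:c[0]+25,::-1],(400,400),interpolation=cv2.INTER_CUBIC)
    b=a.copy()
    def dr(poly,org,z,col):
        q=[(proj(p,[*(org+x*u+y*v),z])-c+25+.5)*F for x,y in poly]; cv2.polylines(b,[np.round(q).astype(int)],True,col,1)
    dr(fp,o,zb+8,(0,0,255)); dr(clip_poly(),P-38.5*u,49,(0,200,0))
    out.append(np.hstack([a,b]))
cv2.imwrite("pics/g.png",cv2.resize(np.vstack(out),(600,600)))
```

```text
pos [451.4 125.9 253. ] yaw -12.58 tilt 0.05 F [-0.7 -0.1 -0.1] w 14.4 gf 59.46930706501007 j [ 36.  17. -32.   0. -40.  42.] t 16.0
slide m [-0.0019  0.0002  0.0325] roll -0.33
top 0.79 [546.2 102.8] rel tcp 97.53496667846358 -2.492008961531148
side 0.88 [541.6 101.8] rel tcp 93.2945250134436 -4.401441882561748
```

View pics/g.png

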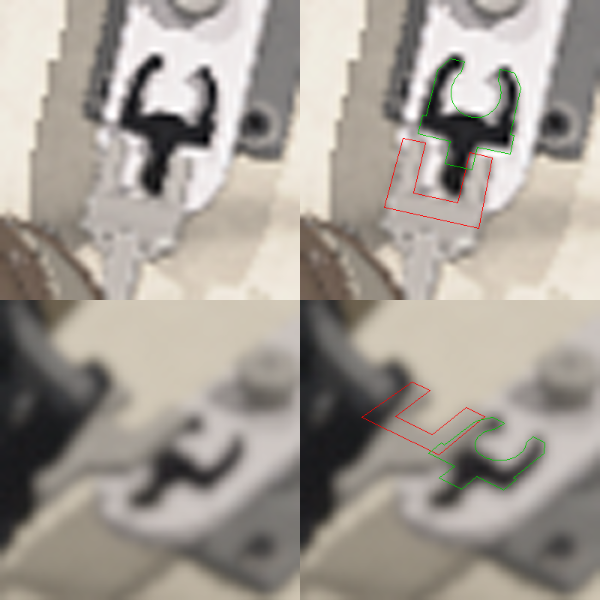

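Top view: the prongs straddle the tab line well. The side overlay disagrees, so I'll check for fork pitch using depth.

Run:
```python
from fit import *
s=read_state(); o=s["position"][:2]
t=np.radians(-12.58);u=np.array([np.cos(t),np.sin(t)]);v=np.array([-u[1],u[0]])
for n in("top","side"):
    p=get_image(n); w=cloud(p).reshape(-1,3); a=(w[:,:2]-o)@u; b=(w[:,:2]-o)@v
    for lo,hi in((30,45),(45,60),(60,70),(70,77),(77,86),(86,94),(94,100)):
        m=(a>lo)&(a<hi)&(abs(b)<25)&(w[:,2]>56)&(w[:,2]<100); print(n,lo,hi,m.sum(),"z",np.median(w[m,2]).round(1) if m.any() else 0,"b",np.round([b[m].min(),b[m].max(),b[m].mean()],1) if m.any() else 0)
    m=(abs(b)<25)&(w[:,2]>56)&(w[:,2]<100)&(a<130);print("max a",np.sort(a[m])[-6:].round(1))
    m=(abs(b)<6)&(w[:,2]>56)&(w[:,2]<110)&(a<-20)&(a>-80);print("rear",m.sum(),np.median(w[m],0) if m.any() else 0)
    q=place_of(p,"clip_mouth")
```

```text
top 30 45 20 z 86.2 b [-7.6  3.4 -3.1]
top 45 60 47 z 86.3 b [-11.6   8.8  -0.8]
top 60 70 73 z 85.2 b [-16.1  15.4  -0.4]
top 70 77 53 z 86.2 b [-16.3  15.3  -0.2]
top 77 86 38 z 84.8 b [-15.9  15.3  -0.4]
top 86 94 31 z 84.6 b [-15.5  15.3  -0.2]
top 94 100 6 z 84.5 b [-15.   13.8  -0.1]
max a [ 94.1  94.6  94.7  94.8  95.8 107.9]
rear 76 [402.94973182 136.16918488  94.95897794]
side 30 45 27 z 86.5 b [-8.4 -2.4 -6. ]
side 45 60 37 z 85.5 b [-12.8   1.1  -6. ]
side 60 70 46 z 85.5 b [-18.5   4.1  -9.3]
side 70 77 30 z 85.9 b [-17.2   6.5  -6.3]
side 77 86 30 z 84.6 b [-17.7   9.8  -7.8]
side 86 94 24 z 84.9 b [-16.7  12.6  -3.1]
side 94 100 10 z 84.4 b [-15.7  13.4  -1.2]
max a [95.3 95.8 96.1 96.6 97.1 97.9]
rear 132 [404.63069862 135.32402317  95.3373136 ]
```

The fork is level and centred: prong ends 95 mm ahead of the TCP, lateral error about 0. Lowering it behind the clip.

Emit:
{"method": "carry_out", "body": {"slide": [[-0.003,0,0.01],[-0.003,0,0.02],[-0.003,0,0.028],[-0.003,0,0.0315],[-0.003,0,0.0325],[-0.003,0,0.0325]], "roll": [-0.3,-0.3,-0.3,-0.3,-0.3,-0.3], "claw": [0.005,0.005,0.005,0.005,0.005,0.005]}}

```text
clock: 17.15
position: [448.4, 126.6, 220.8]
ee_rot: [0.994, -0.107, 0.0, -0.0]
contact_force: [0.1, 0.9, -1.5]
gripper_width: 14.1
grasp_force: 59.5
```

Emit:
{"method": "carry_out", "body": {"slide": [[0.001,0,0],[0.002,0,0],[0.003,0,0],[0.003,0,0]], "roll": [0,0,0,0], "claw": [0.005,0.005,0.005,0.005]}}

```text
clock: 17.65
position: [451.3, 125.8, 220.8]
ee_rot: [0.994, -0.107, 0.0, -0.0]
contact_force: [0.7, 0.3, -0.8]
gripper_width: 14.3
grasp_force: 59.5
```

Run:
```python
from fit import *
import go
P=np.array([606.2,92.1]);u=np.array([.977,-.212]);v=np.array([.212,.977])
go.go(*(P-154*u),220.5,-12.25)
d=read_state()["position"][:2]-P; print("link xy",d@u,d@v)
for n in("top","side"):
    p=get_image(n)
    c=proj(p,[550,105,45]).astype(int); cv2.imwrite(f"pics/h_{n}.png",cv2.resize(p["img"][c[1]-25:c[1]+25,c[0]-25:c[0]+25,::-1],(400,400),interpolation=cv2.INTER_CUBIC))
cv2.imwrite("pics/h.png",np.hstack([cv2.imread("pics/h_top.png"),cv2.imread("pics/h_side.png")]))
```

```text
pos [451.3 125.8 220.8] yaw -12.3 tilt 0.01 F [ 0.7  0.3 -0.8] w 14.3 gf 59.47477340698242 j [ 36.  20. -34.  -0. -35.  42.] t 17.65
slide m [0.0046 0.0001 0.0003] roll -0.05
link xy -158.50108629079466 0.13002046805783965
```

View pics/h.png

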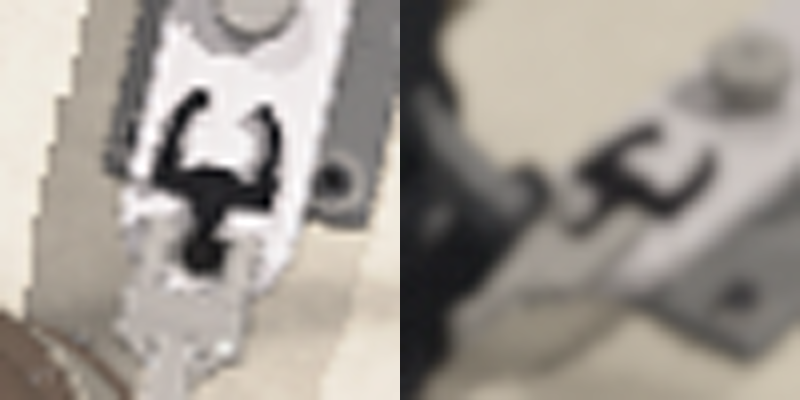

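Run:
```python
from fit import *
P=np.array([606.2,92.1]);t=np.radians(-12.25);u=np.array([np.cos(t),np.sin(t)]);v=np.array([-u[1],u[0]])
p=get_image("top")
def rect(z,F=2,xs=(-90,130),ys=(-40,40)):  # rectified plan view at height z
    X=np.arange(xs[0],xs[1],1/F);Y=np.arange(ys[1],ys[0],-1/F)
    m=np.array([[proj(p,[*(P+x*u+y*v),z]) for x in X] for y in Y],np.float32)
    return cv2.remap(p["img"],m[...,0],m[...,1],cv2.INTER_CUBIC),X,Y
im,X,Y=rect(43); g=im.min(-1).astype(float)
for lo,hi in((-26,-20),(25,40),(80,90)):
    c=(X>lo)&(X<hi); pr=g[:,c].mean(1); W=pr.max(); print("plate",lo,hi,"edges",Y[pr>0.87*W].max(),Y[pr>0.87*W].min())
im2,X,Y=rect(49); d=im2.max(-1)<90
for nm,sh in(("loose",-38.5),("rear",110)):
    for lo,hi in((-18,-13),(-8,0),(0,6)):
        c=(X>sh+lo)&(X<sh+hi); k=d[:,c].mean(1)>.5; y=Y[k&(abs(Y)<20)]; print(nm,lo,hi,(y.max(),y.min(),(y.max()+y.min())/2) if len(y) else 0)
im3,X,Y=rect(59.5)
cv2.imwrite("pics/i.png",cv2.resize(np.vstack([im2[...,::-1],im3[...,::-1]]),None,fx=1.75,fy=1.75))
```

```text
plate -26 -20 edges 23.0 -22.5
plate 25 40 edges 23.0 -22.5
plate 80 90 edges 23.0 -22.5
loose -18 -13 (np.float64(16.5), np.float64(-15.5), np.float64(0.5))
loose -8 0 (np.float64(15.5), np.float64(-14.5), np.float64(0.5))
loose 0 6 (np.float64(15.0), np.float64(-14.0), np.float64(0.5))
rear -18 -13 0
rear -8 0 (np.float64(14.0), np.float64(-13.0), np.float64(0.5))
rear 0 6 (np.float64(16.0), np.float64(-14.5), np.float64(0.75))
```

View pics/i.png

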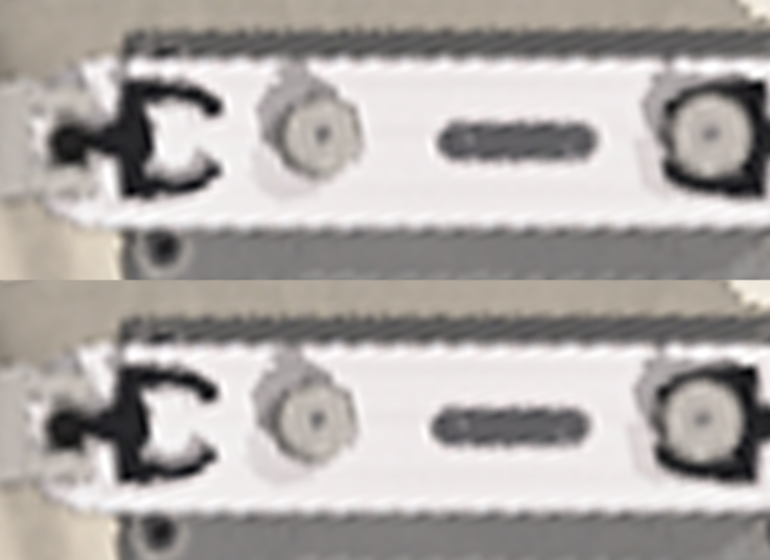

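The rectified plan view shows the clip centred on the link axis within 0.3 mm, the pin at x≈0.5 mm, and the fork straddling the tab. Starting the push.

Emit:
{"method": "carry_out", "body": {"slide": [[0.002,0,0],[0.005,0,0],[0.0075,0,0],[0.01,0,0],[0.0125,0,0],[0.015,0,0],[0.0175,0,0],[0.02,0,0]], "roll": [0,0,0,0,0,0,0,0], "claw": [0.005,0.005,0.005,0.005,0.005,0.005,0.005,0.005]}}

```text
clock: 18.8
position: [470.9, 121.5, 220.7]
ee_rot: [0.994, -0.107, -0.0, 0.0]
contact_force: [0.1, -0.0, -1.2]
gripper_width: 14.4
grasp_force: 59.5
```

```bash
cat > st.py <<'E'
from h import *
P=np.array([606.2,92.1]);t=np.radians(-12.25);u=np.array([np.cos(t),np.sin(t)]);v=np.array([-u[1],u[0]])
s=read_state();d=s["position"][:2]-P;f=s["contact_force"]
print("clip x if touching",d@u+95+19,"lat",d@v,"push",-f[:2]@u,"F",f.round(1),"z",s["position"][2],"t",s["clock"])
E
python3 st.py
```

```text
clip x if touching -24.467412918062053 lat 0.07187001738444704 push -0.13734684303251413 F [ 0.1 -0.  -1.2] z 220.70423869847244 t 18.8
```

Emit:
{"method": "carry_out", "body": {"slide": [[0.001,0,0],[0.002,0,0],[0.003,0,0],[0.004,0,0],[0.005,0,0],[0.006,0,0],[0.007,0,0]], "roll": [0,0,0,0,0,0,0], "claw": [0.005,0.005,0.005,0.005,0.005,0.005,0.005]}}

```text
clock: 19.68
position: [477.7, 120.1, 220.7]
ee_rot: [0.994, -0.107, 0.0, 0.0]
contact_force: [0.1, -0.0, -1.1]
gripper_width: 14.5
grasp_force: 59.5
```

Emit:
{"method": "carry_out", "body": {"slide": [[0.0005,0,0],[0.001,0,0],[0.0015,0,0],[0.002,0,0],[0.002,0,0]], "roll": [0,0,0,0,0], "claw": [0.005,0.005,0.005,0.005,0.005]}}

```text
clock: 20.3
position: [479.6, 119.7, 220.7]
ee_rot: [0.994, -0.107, 0.0, -0.0]
contact_force: [0.0, 0.5, -1.3]
gripper_width: 14.2
grasp_force: 59.5
```

```bash
python3 st.py
```

```text
clip x if touching -15.591189883537396 lat 0.10666563268173634 push 0.05334038567385457 F [ 0.   0.5 -1.3] z 220.71935007930261 t 20.3
```

Emit:
{"method": "carry_out", "body": {"slide": [[0.0005,0,0],[0.001,0,0],[0.0015,0,0],[0.002,0,0],[0.002,0,0]], "roll": [0,0,0,0,0], "claw": [0.005,0.005,0.005,0.005,0.005]}}

```text
clock: 20.92
position: [481.0, 119.1, 220.5]
ee_rot: [0.994, -0.107, -0.001, 0.0]
contact_force: [-3.6, 2.0, 0.7]
gripper_width: 14.3
grasp_force: 59.7
```

```bash
python3 st.py
```

```text
clip x if touching -14.060435427698735 lat -0.1452402001732695 push 3.910729133328798 F [-3.6  2.   0.7] z 220.50876802077894 t 20.925
```

Emit:
{"method": "carry_out", "body": {"slide": [[0.0004,0,0],[0.0008,0,0],[0.0012,0,0],[0.0016,0,0],[0.0016,0,0]], "roll": [0,0,0,0,0], "claw": [0.005,0.005,0.005,0.005,0.005]}}

```text
clock: 21.55
position: [482.5, 118.7, 220.5]
ee_rot: [0.994, -0.107, -0.001, 0.0]
contact_force: [-5.8, 2.3, 1.4]
gripper_width: 14.8
grasp_force: 59.7
```

```bash
python3 st.py
```

```text
clip x if touching -12.559182422141419 lat -0.2166297216195657 push 6.162589648092586 F [-5.8  2.3  1.4] z 220.45077416262407 t 21.55
```

Emit:
{"method": "carry_out", "body": {"slide": [[0.0004,0,0],[0.0008,0,0],[0.0012,0,0],[0.0016,0,0],[0.0016,0,0]], "roll": [0,0,0,0,0], "claw": [0.005,0.005,0.005,0.005,0.005]}}

```text
clock: 22.18
position: [484.8, 118.5, 220.7]
ee_rot: [0.994, -0.107, 0.0, -0.0]
contact_force: [-2.5, -0.3, -0.6]
gripper_width: 14.6
grasp_force: 59.5
```

```bash
python3 st.py
```

```text
clip x if touching -10.219681957986396 lat 0.08433533744419033 push 2.403065379462302 F [-2.5 -0.3 -0.6] z 220.69202757561513 t 22.175
```

Emit:
{"method": "carry_out", "body": {"slide": [[0.0004,0,0],[0.0008,0,0],[0.0012,0,0],[0.0016,0,0],[0.0016,0,0]], "roll": [0,0,0,0,0], "claw": [0.005,0.005,0.005,0.005,0.005]}}

```text
clock: 22.8
position: [486.5, 118.3, 220.8]
ee_rot: [0.994, -0.107, 0.0, -0.0]
contact_force: [-2.2, -0.2, -0.8]
gripper_width: 14.3
grasp_force: 59.5
```

```bash
python3 st.py
```

```text
clip x if touching -8.559560850491366 lat 0.1625591513988564 push 2.098847472934975 F [-2.2 -0.2 -0.8] z 220.77289509320292 t 22.8
```

Run:
```python
from fit import *
P=np.array([606.2,92.1]);t=np.radians(-12.25);u=np.array([np.cos(t),np.sin(t)]);v=np.array([-u[1],u[0]])
p=get_image("top"); z=49;F=4
X=np.arange(-60,40,1/F);Y=np.arange(30,-30,-1/F)
m=np.array([[proj(p,[*(P+x*u+y*v),z]) for x in X] for y in Y],np.float32)
im=cv2.remap(p["img"],m[...,0],m[...,1],cv2.INTER_CUBIC)
cv2.imwrite("pics/j.png",cv2.resize(im[...,::-1],(800,480)))
```

```text
(no output)
```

View pics/j.png

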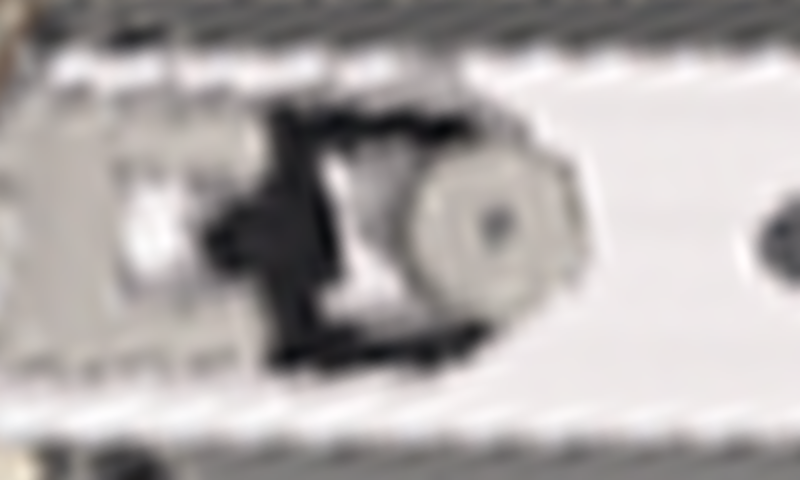

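The plan view shows the jaws straight and half over the groove, with the bridge rear at column 270 (x≈-26 mm). Continuing.

Emit:
{"method": "carry_out", "body": {"slide": [[0.0004,0,0],[0.0008,0,0],[0.0012,0,0],[0.0016,0,0],[0.002,0,0],[0.0024,0,0],[0.0024,0,0]], "roll": [0,0,0,0,0,0,0], "claw": [0.005,0.005,0.005,0.005,0.005,0.005,0.005]}}

```text
clock: 23.72
position: [488.8, 117.8, 220.8]
ee_rot: [0.994, -0.107, 0.0, -0.0]
contact_force: [-1.4, 0.7, -0.3]
gripper_width: 14.8
grasp_force: 59.5
```

```bash
python3 st.py
```

```text
clip x if touching -6.189772037217395 lat 0.2177230603406338 push 1.5404392074942577 F [-1.4  0.7 -0.3] z 220.83825663308588 t 23.725
```

Emit:
{"method": "carry_out", "body": {"slide": [[0.0004,0,0],[0.0008,0,0],[0.0012,0,0],[0.0016,0,0],[0.002,0,0],[0.0024,0,0],[0.0024,0,0]], "roll": [0,0,0,0,0,0,0], "claw": [0.005,0.005,0.005,0.005,0.005,0.005,0.005]}}

```text
clock: 24.6
position: [491.2, 117.3, 220.9]
ee_rot: [0.994, -0.107, 0.0, -0.0]
contact_force: [-0.1, 0.4, -0.6]
gripper_width: 14.1
grasp_force: 59.5
```

```bash
python3 st.py
```

```text
clip x if touching -3.783547226460712 lat 0.24689381750343015 push 0.19260024294743588 F [-0.1  0.4 -0.6] z 220.8555669406071 t 24.6
```

Emit:
{"method": "carry_out", "body": {"slide": [[0.0004,0,0],[0.0008,0,0],[0.0012,0,0],[0.0015,0,0],[0.0015,0,0]], "roll": [0,0,0,0,0], "claw": [0.005,0.005,0.005,0.005,0.005]}}

```text
clock: 25.22
position: [492.4, 116.9, 220.7]
ee_rot: [0.994, -0.107, 0.0, -0.0]
contact_force: [-0.5, 0.7, -1.5]
gripper_width: 14.3
grasp_force: 59.5
```

```bash
python3 st.py
```

```text
clip x if touching -2.4797194101471263 lat 0.09287952856767627 push 0.581786018305926 F [-0.5  0.7 -1.5] z 220.7352762564358 t 25.225
```

Emit:
{"method": "carry_out", "body": {"slide": [[0.0003,0,0],[0.0006,0,0],[0.0009,0,0],[0.0012,0,0],[0.0012,0,0]], "roll": [0,0,0,0,0], "claw": [0.005,0.005,0.005,0.005,0.005]}}

```text
clock: 25.85
position: [493.5, 116.6, 220.7]
ee_rot: [0.994, -0.107, 0.0, -0.0]
contact_force: [0.2, -0.4, -0.4]
gripper_width: 14.5
grasp_force: 59.5
```

```bash
python3 st.py
```

```text
clip x if touching -1.3043418562667455 lat 0.06507187548651537 push -0.30733730410511206 F [ 0.2 -0.4 -0.4] z 220.70832359587965 t 25.85
```

Emit:
{"method": "carry_out", "body": {"slide": [[0.0003,0,0],[0.0006,0,0],[0.0009,0,0],[0.0012,0,0],[0.0012,0,0]], "roll": [0,0,0,0,0], "claw": [0.005,0.005,0.005,0.005,0.005]}}

```text
clock: 26.48
position: [494.7, 116.4, 220.7]
ee_rot: [0.994, -0.107, -0.0, 0.0]
contact_force: [0.3, -0.1, -1.6]
gripper_width: 14.4
grasp_force: 59.5
```

```bash
python3 st.py
```

```text
clip x if touching -0.12039413392749054 lat 0.06434568366297247 push -0.29930195732249126 F [ 0.3 -0.1 -1.6] z 220.68834046177764 t 26.475
```

Emit:
{"method": "carry_out", "body": {"slide": [[0.0003,0,0],[0.0006,0,0],[0.0009,0,0],[0.0009,0,0]], "roll": [0,0,0,0], "claw": [0.005,0.005,0.005,0.005]}}

```text
clock: 26.98
position: [495.1, 116.2, 220.5]
ee_rot: [0.994, -0.107, -0.001, 0.0]
contact_force: [-4.5, 0.3, -0.8]
gripper_width: 14.2
grasp_force: 59.6
```

```bash
python3 st.py
```

```text
clip x if touching 0.31552892006493494 lat -0.059691322499501154 push 4.430169032791466 F [-4.5  0.3 -0.8] z 220.53410604847403 t 26.975
```

Emit:
{"method": "carry_out", "body": {"slide": [[0.0002,0,0],[0.0004,0,0],[0.0004,0,0]], "roll": [0,0,0], "claw": [0.005,0.005,0.005]}}

```text
clock: 27.35
position: [495.3, 116.0, 220.5]
ee_rot: [0.994, -0.107, -0.001, 0.0]
contact_force: [-5.6, 2.7, 0.7]
gripper_width: 14.3
grasp_force: 59.7
```

```bash
python3 st.py
```

```text
clip x if touching 0.5406397419979214 lat -0.1475510466811309 push 6.046079947506652 F [-5.6  2.7  0.7] z 220.4607394630233 t 27.35
```

Emit:
{"method": "carry_out", "body": {"slide": [[0.0002,0,0],[0.0004,0,0],[0.0005,0,0],[0.0005,0,0]], "roll": [0,0,0,0], "claw": [0.005,0.005,0.005,0.005]}}

```text
clock: 27.85
position: [495.4, 115.9, 220.4]
ee_rot: [0.994, -0.107, -0.001, 0.001]
contact_force: [-5.4, 3.3, 2.2]
gripper_width: 14.5
grasp_force: 59.8
```

```bash
python3 st.py
```

```text
clip x if touching 0.7172189166134189 lat -0.22488539254669326 push 5.939773655934492 F [-5.4  3.3  2.2] z 220.3871007738747 t 27.85
```

Emit:
{"method": "carry_out", "body": {"slide": [[0.0002,0,0],[0.0004,0,0],[0.0004,0,0]], "roll": [0,0,0], "claw": [0.005,0.005,0.005]}}

```text
clock: 28.22
position: [495.6, 115.9, 220.3]
ee_rot: [0.994, -0.107, -0.002, 0.001]
contact_force: [-6.4, 3.5, 2.2]
gripper_width: 14.2
grasp_force: 59.9
```

```bash
python3 st.py
```

```text
clip x if touching 0.8605389958407272 lat -0.22990885468174727 push 6.967637900823543 F [-6.4  3.5  2.2] z 220.30285882545436 t 28.225
```

Emit:
{"method": "carry_out", "body": {"slide": [[0.0002,0,0],[0.0004,0,0],[0.0006,0,0],[0.0006,0,0]], "roll": [0,0,0,0], "claw": [0.005,0.005,0.005,0.005]}}

```text
clock: 28.72
position: [495.8, 115.7, 220.2]
ee_rot: [0.994, -0.107, -0.002, 0.001]
contact_force: [-8.9, 3.9, 2.0]
gripper_width: 14.5
grasp_force: 60.0
```

```bash
python3 st.py; python3 st.py
python3 - <<'E'
from fit import *
P=np.array([606.2,92.1]);t=np.radians(-12.25);u=np.array([np.cos(t),np.sin(t)]);v=np.array([-u[1],u[0]])
p=get_image("top"); z=49;F=4
X=np.arange(-60,40,1/F);Y=np.arange(30,-30,-1/F)
m=np.array([[proj(p,[*(P+x*u+y*v),z]) for x in X] for y in Y],np.float32)
im=cv2.remap(p["img"],m[...,0],m[...,1],cv2.INTER_CUBIC)
d=im.max(-1)<80
for lo,hi in((8,14),(-14,-8)):
    r=(Y>lo)&(Y<hi); k=d[r].mean(0)>.5; print("dark x range",X[k].min(),X[k].max())
E
```

```text
clip x if touching 1.0956430961711447 lat -0.33201677380135725 push 9.524241899980943 F [-8.9  3.9  2. ] z 220.2053533947802 t 28.725
clip x if touching 1.0956430961711447 lat -0.33201677380135725 push 9.524241899980943 F [-8.9  3.9  2. ] z 220.2053533947802 t 28.725
dark x range -16.75 -6.0
dark x range -16.5 4.0
```

Emit:
{"method": "carry_out", "body": {"slide": [[0.0002,0,0],[0.0004,0,0],[0.0004,0,0]], "roll": [0,0,0], "claw": [0.005,0.005,0.005]}}

```text
clock: 29.15
position: [495.9, 115.7, 220.1]
ee_rot: [0.994, -0.107, -0.003, 0.001]
contact_force: [-9.9, 5.2, 2.7]
gripper_width: 14.4
grasp_force: 60.0
```

```bash
python3 st.py
```

```text
clip x if touching 1.2537975805900317 lat -0.3792742615886859 push 10.778477419141607 F [-9.9  5.2  2.7] z 220.1457934261744 t 29.15
```

Emit:
{"method": "carry_out", "body": {"slide": [[0.0002,0,0],[0.0003,0,0],[0.0003,0,0],[0.0003,0,0]], "roll": [0,0,0,0], "claw": [0.005,0.005,0.005,0.005]}}

```text
clock: 29.65
position: [496.0, 115.6, 220.1]
ee_rot: [0.994, -0.107, -0.003, 0.001]
contact_force: [-10.5, 6.3, 2.4]
gripper_width: 14.1
grasp_force: 60.1
```

```bash
python3 st.py
```

```text
clip x if touching 1.3503778086650584 lat -0.3898041277077568 push 11.588222949939157 F [-10.5   6.3   2.4] z 220.08713872136326 t 29.65
```

11.6 N held with the clip firmly home. Backing off and lifting.

Emit:
{"method": "carry_out", "body": {"slide": [[-0.002,0,0],[-0.006,0,0],[-0.014,0,0],[-0.024,0,0],[-0.034,0,0],[-0.036,0,-0.02],[-0.036,0,-0.06],[-0.036,0,-0.08]], "roll": [0,0,0,0,0,0,0,0], "claw": [0.005,0.005,0.005,0.005,0.005,0.005,0.005,0.005]}}

```text
clock: 30.65
position: [462.7, 123.6, 302.7]
ee_rot: [0.994, -0.107, 0.001, -0.001]
contact_force: [-0.5, -0.0, -1.9]
gripper_width: 14.4
grasp_force: 59.5
```

```bash
python3 go.py 435 20 290 -90
```

```text
pos [462.7 123.6 302.7] yaw -12.25 tilt 0.18 F [-0.5 -0.  -1.9] w 14.4 gf 59.455318450927734 j [ 34.  14. -28.   0. -48.  43.] t 30.65
slide m [-0.0051  0.1072  0.0125] roll 77.75
```

Emit:
{"method": "carry_out", "body": {"slide": [[-0.015,0.015,0],[-0.02,0.035,0],[-0.02,0.055,0],[-0.015,0.075,0],[-0.01,0.095,0],[-0.005,0.107,0.0],[-0.005,0.107,0.0],[-0.005,0.107,0.0]], "roll": [10,20,30,40,50,60,70,77.8], "claw": [0.005,0.005,0.005,0.005,0.005,0.005,0.005,0.005]}}

```text
clock: 31.65
position: [434.7, 19.6, 300.7]
ee_rot: [-0.705, 0.709, 0.0, 0.0]
contact_force: [1.0, 0.3, -0.9]
gripper_width: 14.5
grasp_force: 59.5
```

Emit:
{"method": "carry_out", "body": {"slide": [[0,0,0.04],[0,0,0.08],[0,0,0.105],[0,0,0.117],[0,0,0.12],[0,0,0.12]], "roll": [0,0,0,0,0,0], "claw": [0.005,0.005,0.005,0.005,0.005,0.005]}}

```text
clock: 32.4
position: [435.5, 20.0, 181.3]
ee_rot: [-0.707, 0.708, -0.0, 0.001]
contact_force: [0.8, -0.8, -1.7]
gripper_width: 14.0
grasp_force: 59.5
```

```bash
python3 go.py 435 20 177 -90
```

```text
pos [435.5  20.  181.3] yaw -90.07 tilt 0.08 F [ 0.8 -0.8 -1.7] w 14.0 gf 59.49790298938751 j [ 24.  22. -41.   0. -27. -24.] t 32.4
slide m [0.     0.0005 0.0043] roll -0.07
```

Emit:
{"method": "carry_out", "body": {"slide": [[0,0,0.001],[0,0,0.002],[0,0,0.003],[0,0,0.004],[0,0,0.0045],[0,0,0.0045]], "roll": [0,0,0,0,0,0], "claw": [0.005,0.005,0.005,0.005,0.005,0.005]}}

```text
clock: 33.15
position: [435.3, 19.9, 176.9]
ee_rot: [-0.707, 0.708, -0.0, 0.0]
contact_force: [-2.2, 0.6, 6.8]
gripper_width: 14.1
grasp_force: 60.6
```

Emit:
{"method": "carry_out", "body": {"slide": [[0,0,0],[0,0,0],[0,0,0],[0,0,-0.02],[0,0,-0.06],[0,0,-0.12],[0,0,-0.15],[0,0,-0.15]], "roll": [0,0,0,0,0,0,0,0], "claw": [0.02,0.03,0.036,0.036,0.036,0.036,0.036,0.036]}}

```text
clock: 34.15
position: [435.7, 20.0, 328.6]
ee_rot: [-0.707, 0.708, -0.001, 0.003]
contact_force: [-0.9, 0.3, -0.4]
gripper_width: 36.0
grasp_force: 0.0
```

Run:
```python
from fit import *
s=read_state();print(s["position"],s["contact_force"],s["gripper_width"])
P=np.array([606.2,92.1]);t=np.radians(-12.25);u=np.array([np.cos(t),np.sin(t)]);v=np.array([-u[1],u[0]])
p=get_image("top")
w=cloud(p); m=(w[...,2]>6)&(abs(w[...,0]-435)<40)&(abs(w[...,1]-15)<110)&(w[...,2]<40); print("fork pts",m.sum(),np.median(w[m],0),np.nanmax(w[m],0))
def rect(X,Y,z):
    g=np.array([[proj(p,[*(P+x*u+y*v),z]) for x in X] for y in Y],np.float32)
    return cv2.remap(p["img"],g[...,0],g[...,1],cv2.INTER_CUBIC)[...,::-1]
a=cv2.resize(rect(np.arange(-60,140,.5),np.arange(30,-30,-.5),49),(800,240))
b=cv2.resize(p["img"][150:330,190:430,::-1],(480,360))
b=np.hstack([b,np.zeros((360,320,3),np.uint8)]); cv2.imwrite("pics/k.png",np.vstack([a,b]))
```

```text
[435.67709396  19.98476156 328.59164972] [-0.86650147  0.32682151 -0.41218877] 35.95032473491154
fork pts 274 [433.82691478 -44.97790538   9.62165126] [474.78107744  16.32241985  21.47762932]
```

View pics/k.png

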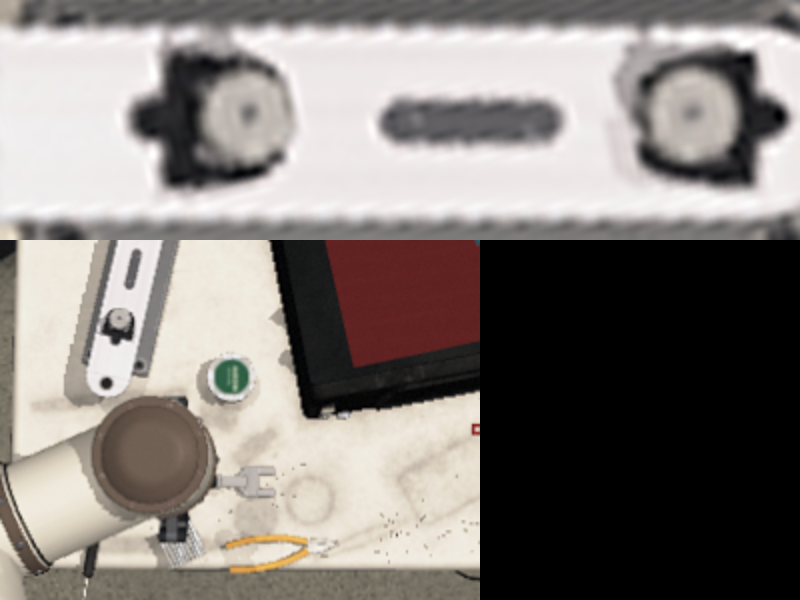

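The plan view shows the front clip seated like the rear one: bridge-to-pin distance is about 18 mm on both after parallax. The fork lies flat on the bench, released.

```bash
python3 -c "from bench import job_done; print(job_done())"
```

```text
the job is handed in; nothing more can be done
None
```

The clip is fully home on the front pin, pressed to about 11.6 N at its firmest reading. The fork tool lies flat and released on the bench at about (435, 20) mm, and the job is handed in; no verdict was returned.

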